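# Set and lock the phone cradle's tilt

### The arm

A 7-joint arm with a two-finger parallel gripper is mounted at the origin on the work surface. World frame = base frame: x ahead of the robot, y to its left, z up, the work surface at z = 0. Lengths are in m, angles in rad, forces in N, time in s.
With the tool pointing down it reaches from about 0.4 to 0.875 m from the base axis. Payload 19.3 kg.
Tool frame: the origin (TCP) lies on the centre line of the jaws, within the pads' length; the fingertips stand 25 mm ahead of it and the grasp point (between the pads) lies 6 mm ahead of it (tips_ahead is the distance from the TCP to the fingertips, in m); z points along the fingers, y is the direction in which the jaws open and shut (so a half turn about z gives the same grasp; the last joint's range is limited). The gripper opens to 85 mm and grips with 20 to 120 N. Pads are 22 mm wide; open, the fingers measure 114 mm over their backs; the gripper's body (76 mm by 85 mm) begins 54 mm behind the grasp point. The pads swing forward as they close: fully open they stand 13 mm farther back than shut.
Start: joints at [1.14, 0.521, -0.036, 1.599, 0.021, 1.021, -0.113], TCP at [0.221, -0.585, 0.256] pointing down, gripper open.
Joint ranges: [-2.91, 2.91], [-0.3, 2.13], [-1.5, 1.42], [0.17, 2.43], [-1.26, 4.41], [0.16, 1.93], [-2.52, 2.52]. Speed limits (rad/s): [1.89, 1.89, 2.39, 2.39, 3.01, 3.01, 3.01].

### API

Orientations are given as [roll, pitch, yaw] about the fixed x, y, z axes, in that order (R = Rz(yaw) Ry(pitch) Rx(roll)).
In Python, from workcell import observe, grab_frame, job_done, outline_of, tips_ahead gives the robot as it stands. The module is installed in compiled form; this text tells all that it offers.
- The arm moves only by the tool move_arm, never from a script. Its argument "motion" is a list of rows, each a list of 2 entries, a list of its own where there are three numbers: the shift along the world's x, y, z in mm, then the turn, a rotation vector about the world's x, y, z in rad. A call has 1 to 12 rows; each row is the pose to reach, as a shift and turn from the pose commanded when the call began; what a row does not reach only later rows make up. A row lasts 1/8 s, in which the tool goes at most 62.5 mm and 10.7 degrees, less where a joint would pass 70% of its speed; a pose out of reach is approached as far as the arm can. A call with a gripper value outside its range is refused whole. "jaw" is the finger opening in mm, from 0 to 85.4, set as the call begins (left out, the last holds). The fingers move at their own pace and stop on an object; "grip_force" is the grip in N (left out, the last holds). Time passes only in rows, so rows that repeat a pose let the fingers close. It gives the time, the measured TCP pose, the force and the opening at its end, in the units of the state.
- observe(): the state, without advancing time (a new reading comes with each control period).
- grab_frame(name): name is "scene" or "side" or "wrist"; returns a dict with "frame" (400x640x3 uint8, red, green, blue), "fx", "fy", "cx", "cy" (pixels), "T" (4x4, takes a point from camera to world coordinates); the wrist camera has in their place "mount" (4x4, takes a point from camera to tool coordinates, whose origin is the TCP and whose axes are the flange's). Camera axes: x right, y down, z forward; pixel columns grow to the right and rows downward; lengths in m; the calibration is good to about 2 mm. A picture is of the moment at which its call begins: read the wrist's pose just before it. There is no depth.
- job_done(): hands the job in, once; it reports no verdict.
Trained networks look in the newest picture that a camera, given by its name, has taken for a name from the list of things; names that differ only in an ending like _2 or _b are one class to them, and where a whole thing is asked for, a point or a joint stands for the part that bears it (a point fixed in the world has none). Each returns a list of dicts, best first, with "score" (0 to 1); they miss things now and then, are a little off and sometimes report something else, mostly with a low value. They report only what shows in the picture. A call takes as long as a camera call. They do not tell look-alikes from the thing itself.
- outline_of(label, camera): "pixels" (400x640 bool, what is visible of it) and "pixel" ([column, row] in pixels, amid what is visible of it).
The state is a dict: "clock": time; "qpos": joint angles; "qd": joint speeds; "joint_efforts": joint torques, N m; "position": TCP position; "tool_rot": TCP orientation; "force": force on the tool from outside, world axes, zero at the start; "moment": the same for the moment, N m; "grip_width": finger opening in m.
Only numpy, scipy, OpenCV 4.12 (cv2) and the standard library are available. Lean on these libraries where they do the work, as an engineer would, in place of code of your own. Each camera call takes 0.05 s, during which the arm holds its last target.

### The job

Turn the ribbed knob on the charging station until its pointer arm clicks in at the raised, pointed brass stud (not one of the flat dots). Then take the steel locking pin out of the brown incense holder and drop it through the hole in the pointer arm into the deck hole beneath, fully home with its head resting on the arm, and let go. Leave the holder standing where it is, and do not disturb the phone, egg and key.

Things in the scene. Friction and masses are not known exactly. Their poses are not given: they have to be found in the camera images.
- station: Walnut charging station, fixed, 200 x 330 mm (x, y), deck top 45 mm above the table. Origin: centre of its underside. The knob's upright axis is at (30, -65) mm in its frame. A phone cradle at y +67 to +156 mm, up to 160 mm above the table, tilts as the knob turns. Under each of six click positions the deck has a hole, 12 mm wide, 30 mm deep, 60 mm from the axis, and beside it a brass mark.
- dial (a joint): Turn of the knob and its arm, rad, growing counter-clockwise seen from above: 0, 0.419, 0.838, 1.257, 1.676 and 2.094 are the six click positions (arm pointing 120 to 240 degrees in the station's frame). It snaps to the nearest when let go; peak click torque about 0.15 N m.
- knob_grip (a point): On the knob's upright axis at the height to grip, 24 mm above the arm's top. The knob is a ribbed black cylinder, 44 mm across and 32 mm tall, from 7 to 39 mm above the deck; this point is 31 mm above the deck. Its x axis points along the arm, z up.
- pointer_hole (a point): Centre of the hole (12 mm diameter, through) in the steel pointer arm, at the arm's top face, 60 mm from the knob's axis and 7 mm above the deck. The arm is 22 mm wide, 6 mm thick and ends 71 mm from the axis; it turns with the knob. Its z axis points up.
- pointer (a point): Point on the arm's centre line, just beyond its end, 82 mm from the knob's axis: over a mark when the arm is at that position.
- marker: The raised, pointed brass stud that marks the wanted position, fixed to the deck: 18 mm across, 9 mm tall. Origin: centre of its underside, on the deck, 82 mm from the knob's axis. It is at the first, second, fifth or sixth click position; the other five marks are flat dots 6 mm across.
- pin: Loose steel locking pin, upright: shank 8 mm diameter and 32 mm long, with a round knurled head above it, 15 mm diameter and 30 mm tall (62 mm in all). Origin: centre of the shank's lower end; z along the pin to the head. It starts standing in the incense holder's bore.
- pin_shoulder (a point): Centre of the underside of the pin's head, 32 mm above the pin's lower end; it rests on the arm's top face when fully home.
- holder: Small brown ceramic incense holder, loose, 0.3 kg: a disc 84 mm across and 6 mm thick with a round boss in the middle, 24 mm across and 24 mm tall over all, with a bore of 10 mm diameter and 18 mm depth. Origin: centre of its underside.
- phone: Bystander: phone in a navy silicone case, 150 x 74 x 11 mm, lying flat, back up. Origin: centre of its underside, y along its length.
- egg: Bystander: jade stone egg, 46 mm long, 37 mm across, lying in a shallow wooden tray (160 x 110 x 22 mm). Origin: centre of its underside.
- key: Bystander: brass padlock key, 60 mm long, 4 mm thick, lying in the same tray. Origin: centre of its underside.
Not all that is in view belongs to the job. There is more than one size of the holder; the one meant has the size given above.

How it is judged:
On the way:
1. the knob's arm has been turned to the raised stud and rests there, the pin still being out of the arm's hole (horizontal distance between pointer and marker below 0.007 m and velocity of joint dial between -0.2 and 0.2 rad/s and distance between pin_shoulder and pointer_hole above 0.02 m), for 0.2 s.
At the end, for the whole second after the job is handed in: The pointer arm's end is within 7 mm of the raised stud (seen from above); the pin stands in the arm's hole, its shoulder within 5 mm of the hole's centre and within 3 mm of the arm's top face, tilted less than 0.12 rad and at rest; the incense holder stands upright (within 0.1 rad) (horizontal distance between pointer and marker below 0.007 m and horizontal distance between pin_shoulder and pointer_hole below 0.005 m and z of pin_shoulder in the frame of pointer_hole between -0.003 and 0.003 m and angle between pin's own z axis and vertical below 0.12 rad and linear speed of pin below 0.02 m/s and angle between holder's own z axis and vertical below 0.1 rad); the robot touches nothing.
It fails at once if the incense holder is shifted more than 40 mm or tipped over (distance of holder from where it was at the start of the episode above 0.04 m or angle between holder's own z axis and vertical above 0.6 rad).
It fails at once if the phone, egg or key is moved more than 20 mm (distance of any of phone, egg, key from where it was at the start of the episode above 0.02 m).
It also fails if it takes over 53 s, if anything falls off the work surface, if the arm or the gripper's body presses on something with over 40 N, if the wrist force passes 120 N, or if a joint passes its speed limit or range.

## Working session

There is one attempt and no reset: what is moved stays moved. The work goes in short steps, Python scripts to look and compute and a tool call to move; the robot and the scene stay as the last step left them, time stands still between calls to the robot, and variables do not carry over. Pictures are saved under pics/ and viewed, and the job is handed in when it is done.

Besides the shell and the picture viewer there is one more tool, called after ">>>" by a JSON object that holds its "op" and its "data", one argument or row to a line. move_arm: Moves the arm, as the interface text tells. Its arguments: {"type":"object","properties":{"motion":{"type":"array"},"jaw":{"type":"number"},"grip_force":{"type":"number"}},"required":["motion"]}

```bash
mkdir -p pics
cat > h.py <<'E'
import numpy as np, cv2
from workcell import observe, grab_frame, outline_of, tips_ahead, job_done
def save(f,n): cv2.imwrite(f'pics/{n}.png', cv2.cvtColor(f['frame'],cv2.COLOR_RGB2BGR))
def ray(f,px,T=None):
    T=f['T'] if T is None else T
    d=np.array([(px[0]-f['cx'])/f['fx'],(px[1]-f['cy'])/f['fy'],1.])
    return T[:3,3],T[:3,:3]@d
def atz(f,px,z,T=None):
    o,d=ray(f,px,T); return o+d*(z-o[2])/d[2]
def proj(f,p,T=None):
    T=f['T'] if T is None else T
    c=T[:3,:3].T@(np.asarray(p)-T[:3,3]); return np.array([f['cx']+f['fx']*c[0]/c[2],f['cy']+f['fy']*c[1]/c[2]])
E
python3 - <<'E'
from h import *
s=observe();print(s, tips_ahead if not callable(tips_ahead) else tips_ahead())
for n in ['scene','side','wrist']:
    f=grab_frame(n);save(f,n+'0');print(n,{k:np.round(v,4).tolist() for k,v in f.items() if k!='frame'})
    for l in ['station','dial','marker','pin','holder','phone','egg','key']:
        r=outline_of(l,n)
        print(l,[(round(x['score'],2),np.round(x['pixel']).tolist(),int(x['pixels'].sum())) for x in r[:4]])
E
```

```text
{'clock': 0.0, 'qpos': array([ 1.13983042,  0.52203871, -0.03633549,  1.60001682,  0.0212087 ,
        1.02109288, -0.11274765]), 'qd': array([-8.34926487e-05,  2.88550960e-04,  1.60393065e-03, -2.33329945e-04,
        9.92063837e-04,  1.22839830e-03, -3.37344087e-04]), 'joint_efforts': array([-1.74956665e-03, -9.27082586e+01,  1.97898656e+00, -3.69918716e+01,
        1.77657057e-02,  8.09318240e-03, -2.17002739e-04]), 'position': array([ 0.22047666, -0.58448258,  0.25570708]), 'tool_rot': array([-3.14042544e+00,  8.71101664e-05,  3.60820059e-01]), 'force': array([-0.5438756 ,  0.75322816,  0.40015803]), 'moment': array([0.03819585, 0.01479295, 0.01325386]), 'grip_width': 0.0853450385360735} 0.025
scene {'fx': 485.9944, 'fy': 485.9944, 'cx': 321.1784, 'cy': 200.7617, 'T': [[-0.431, 0.6732, -0.6009, 1.3251], [0.9022, 0.3084, -0.3017, 0.3775], [-0.0178, -0.6721, -0.7402, 1.0274], [0.0, 0.0, 0.0, 1.0]]}
station [(0.68, [351.0, 219.0], 8560), (0.61, [461.0, 272.0], 194)]
dial [(0.9, [327.0, 206.0], 328)]
marker []
pin []
holder [(0.92, [237.0, 142.0], 686), (0.85, [265.0, 188.0], 849), (
[... 348 characters left out ...]
.0, 0.0, 0.0, 1.0]]}
station [(0.92, [310.0, 222.0], 8400)]
dial [(0.63, [304.0, 197.0], 439), (0.35, [297.0, 331.0], 167)]
marker []
pin [(0.45, [391.0, 148.0], 39)]
holder [(0.9, [391.0, 161.0], 400), (0.75, [339.0, 158.0], 753), (0.75, [398.0, 129.0], 619)]
phone [(0.96, [296.0, 138.0], 677)]
egg [(0.82, [260.0, 326.0], 277)]
key [(0.47, [295.0, 330.0], 127), (0.33, [307.0, 226.0], 8461)]
wrist {'fx': 283.5414, 'fy': 283.5414, 'cx': 319.421, 'cy': 196.5528, 'mount': [[-0.0004, -0.9475, -0.3198, 0.0814], [1.0, -0.0004, 0.0001, -0.0004], [-0.0003, -0.3198, 0.9475, -0.1171], [0.0, 0.0, 0.0, 1.0]]}
station []
dial []
marker []
pin []
holder [(0.62, [224.0, 14.0], 3288)]
phone []
egg []
key []
```

View pics/scene0.png

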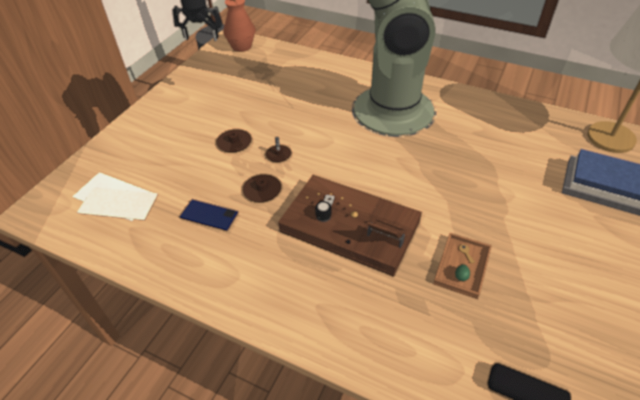

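View pics/side0.png

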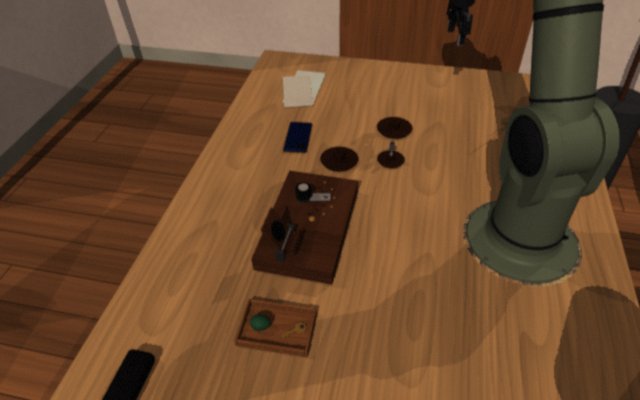

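View pics/wrist0.png

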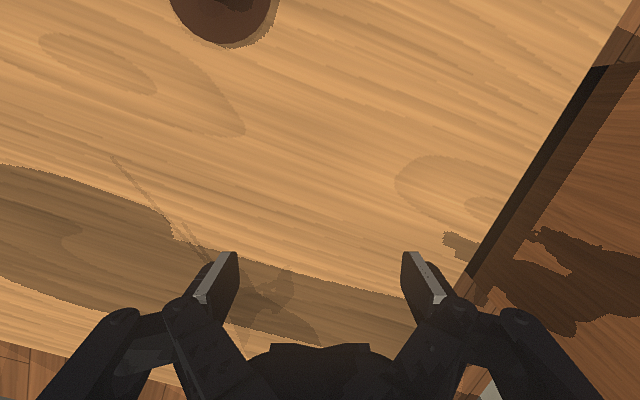

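Run:
```python
import cv2
a=cv2.imread('pics/scene0.png')[170:280,265:430];b=cv2.imread('pics/side0.png')[165:285,245:365]
cv2.imwrite('pics/za.png',cv2.resize(a,None,fx=4.8,fy=4.8,interpolation=cv2.INTER_CUBIC))
cv2.imwrite('pics/zb.png',cv2.resize(b,None,fx=5,fy=5,interpolation=cv2.INTER_CUBIC))
```

```text
(no output)
```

View pics/za.png

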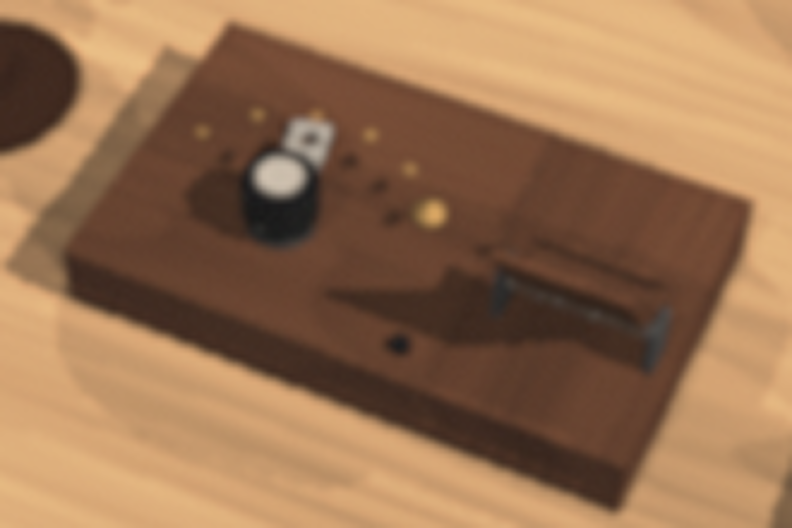

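View pics/zb.png

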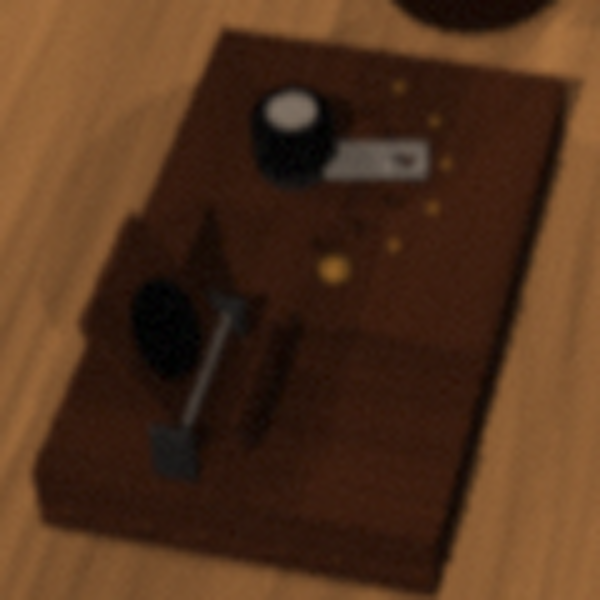

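```bash
cat > fit.py <<'E'
from h import *
from scipy.optimize import least_squares
import sys
S=grab_frame('scene');D=grab_frame('side')
za=lambda u,v:np.array([265+u/4.8-.4,170+v/4.8-.4]); zb=lambda u,v:np.array([245+u/5-.4,165+v/5-.4])
def mk(k): a=np.radians(120+24*k); return [30+82*np.cos(a),-65+82*np.sin(a),45]
kn=[30,-65,84]
obs=[(S,za(232,22),[-100,-165,45]),(S,za(750,203),[-100,165,45]),(S,za(70,257),[100,-165,45]),(S,za(620,472),[100,165,45]),
(S,za(280,176),kn),(S,za(433,212),[mk(0)[0],mk(0)[1],50]),(S,za(410,170),mk(1)),(S,za(370,135),mk(2)),(S,za(257,115),mk(4)),(S,za(203,132),mk(5)),
(D,zb(225,32),[100,-165,45]),(D,zb(567,80),[-100,-165,45]),(D,zb(292,110),kn),(D,zb(334,268),[mk(0)[0],mk(0)[1],50]),(D,zb(393,245),mk(1)),(D,zb(432,209),mk(2)),(D,zb(447,163),mk(3)),(D,zb(434,121),mk(4)),(D,zb(399,87),mk(5))]
def w(p,q):
    c,s=np.cos(p[2]),np.sin(p[2]); q=np.array(q)/1e3
    return np.array([p[0]+c*q[0]-s*q[1],p[1]+s*q[0]+c*q[1],q[2]])
def r(p): return np.concatenate([proj(f,w(p,q))-u for f,u,q in obs])
R=[least_squares(r,[.55,-.1,y0],loss='soft_l1') for y0 in(0,1.,-1.,3)]
b=min(R,key=lambda z:z.cost);p=b.x
if __name__=='__main__':
    print(p,np.degrees(p[2]));print(np.round(b.fun.reshape(-1,2),1).tolist())
    print('knob',w(p,[30,-65,76]));a=np.radians(120);print('hole0',w(p,[30+60*np.cos(a),-65+60*np.sin(a),52]))
    a+=1.257;print('hole3',w(p,[30+60*np.cos(a),-65+60*np.sin(a),52]))
    # objs
    for n,f in(('scene',S),('side',D)):
        for l in['holder','pin','phone']:
            for x in outline_of(l,n):
                print(n,l,round(x['score'],2),np.round(atz(f,x['pixel'],.006),3)[:2],x['pixels'].sum())
E
python3 fit.py
python3 - <<'E'
import cv2
a=cv2.imread('pics/scene0.png')[120:210,205:305];b=cv2.imread('pics/side0.png')[110:180,310:420]
cv2.imwrite('pics/ya.png',cv2.resize(a,None,fx=6,fy=6,interpolation=cv2.INTER_CUBIC))
cv2.imwrite('pics/yb.png',cv2.resize(b,None,fx=6,fy=6,interpolation=cv2.INTER_CUBIC))
E
```

```text
[ 0.54481437  0.07035445 -0.03278931] -1.878688904018506
[[0.0, -1.3], [1.4, -0.4], [-1.9, -2.6], [0.6, -0.6], [-0.0, -0.7], [-0.8, -1.0], [0.2, -0.3], [0.3, -0.1], [0.5, -0.4], [0.1, -0.6], [-0.6, -1.4], [-0.3, -0.3], [-0.6, 0.1], [-0.6, -1.0], [-0.7, 0.4], [-0.5, 0.1], [-0.5, 0.6], [-0.3, 0.4], [-0.2, 0.3]]
knob [0.57266732 0.00440589 0.076     ]
hole0 [0.54438692 0.05732298 0.052     ]
hole3 [ 0.51360488 -0.00615952  0.052     ]
scene holder 0.93 [ 0.374 -0.243] 361
scene holder 0.68 [ 0.372 -0.396] 664
scene holder 0.67 [ 0.516 -0.219] 971
scene pin 0.51 [ 0.32  -0.283] 27
scene phone 0.76 [ 0.677 -0.307] 1127
side holder 0.86 [ 0.516 -0.216] 763
side holder 0.85 [ 0.353 -0.234] 371
side holder 0.74 [ 0.575 -0.055] 454
side holder 0.59 [ 0.373 -0.388] 595
side phone 0.7 [ 0.663 -0.294] 675
```

View pics/ya.png

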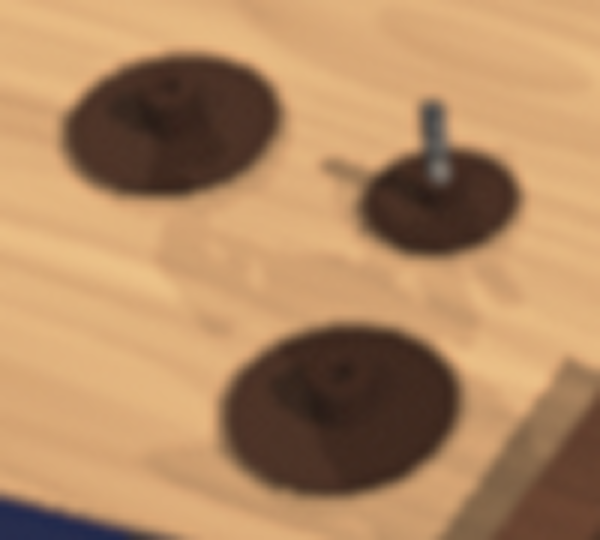

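View pics/yb.png

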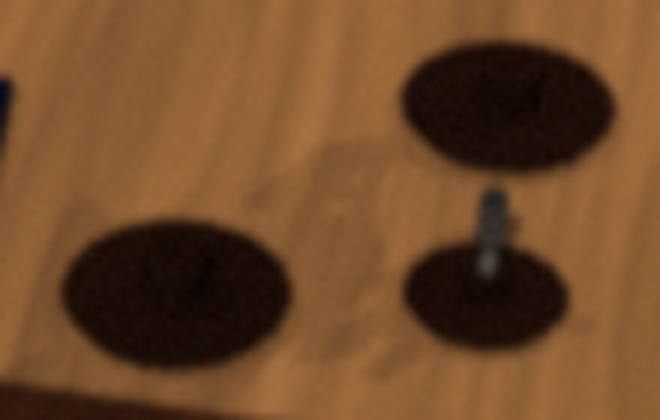

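>>> {"op": "move_arm", "data": {
  "motion": [
    [[352,589,-40],[0,0,1.17]],
    [[352,589,-40],[0,0,1.17]],
    [[352,589,-40],[0,0,1.17]],
    [[352,589,-40],[0,0,1.17]],
    [[352,589,-40],[0,0,1.17]],
    [[352,589,-40],[0,0,1.17]],
    [[352,589,-40],[0,0,1.17]],
    [[352,589,-40],[0,0,1.17]],
    [[352,589,-40],[0,0,1.17]],
    [[352,589,-40],[0,0,1.17]],
    [[352,589,-40],[0,0,1.17]],
    [[352,589,-40],[0,0,1.17]]
  ],
  "jaw": 85,
  "grip_force": 50
}}

```text
clock: 3.25
position: [0.5738, 0.0094, 0.2159]
tool_rot: [3.141, -0.002, 1.537]
force: [-0.1, -0.5, -0.3]
grip_width: 0.0847
```

```bash
cat >> h.py <<'E'
from scipy.spatial.transform import Rotation as Ro
def wrist(name=None):
    s=observe(); f=grab_frame('wrist')
    B=np.eye(4);B[:3,:3]=Ro.from_euler('xyz',s['tool_rot']).as_matrix();B[:3,3]=s['position']
    f['T']=B@f['mount']
    if name: save(f,name)
    return s,f
E
python3 - <<'E'
from h import *
s,f=wrist('w1');print(s['position'],s['tool_rot'],s['qpos'],s['clock'])
print(proj(f,[.5727,.0044,.084]),proj(f,[.5444,.0573,.052]),proj(f,[.5136,-.0062,.052]))
E
```

```text
[0.57383155 0.00944229 0.21589881] [ 3.14135879e+00 -2.37252260e-03  1.53707742e+00] [ 0.20827861  0.51918185 -0.4574043   1.76183872  0.27533544  0.92374864
 -0.39782391] 3.25
[319.41424965 200.20976922] [288.7041653  139.41201219] [263.60652462 201.49373976]
```

View pics/w1.png

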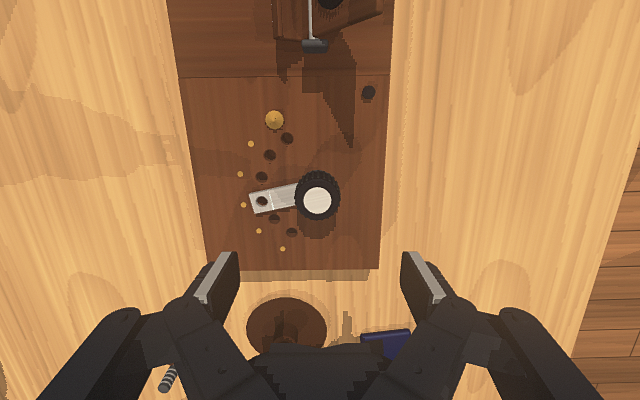

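```bash
cat > refit.py <<'E'
from h import *
from scipy.optimize import least_squares
s,f=wrist()
g=cv2.cvtColor(f['frame'],cv2.COLOR_RGB2GRAY)
def cen(m,box):
    u0,u1,v0,v1=box; mm=m[v0:v1,u0:u1].astype(np.uint8)
    n,l,st,c=cv2.connectedComponentsWithStats(mm); i=1+np.argmax(st[1:,4]); return c[i]+[u0,v0],st[i,4]
k=cen(g>150,(297,337,180,220)); h=cen(g<80,(250,272,192,212))
print(k,h)
F=f['frame'].astype(int); br=(F[...,0]-F[...,2]>75)
st=cen(br,(255,295,100,135));print('stud',st)
def mk(i,r=82): a=np.radians(120+24*i); return [30+r*np.cos(a),-65+r*np.sin(a),45]
m0=mk(0);m0[2]=49
h3=mk(3,60);h3[2]=52
obs=[(k[0],[30,-65,84]),(st[0],m0),(h[0],h3)]
for i,u in zip(range(1,6),[(250,143),(240,174),(243,205),(258,231),(282,249)]):
    c=cen(br,(u[0]-5,u[0]+6,u[1]-5,u[1]+6));print(i,c);obs.append((c[0],mk(i)))
def w(p,q):
    c,s=np.cos(p[2]),np.sin(p[2]); q=np.array(q)/1e3
    return np.array([p[0]+c*q[0]-s*q[1],p[1]+s*q[0]+c*q[1],q[2]])
b=least_squares(lambda p:np.concatenate([proj(f,w(p,q))-u for u,q in obs]),[.545,.07,-.03],loss='soft_l1')
p=b.x;print(p,np.round(b.fun.reshape(-1,2),1).tolist())
print('knob',w(p,[30,-65,76]),'hole0',w(p,[0,-65+60*np.sin(np.radians(120)),52]))
np.save('p.npy',p);print(s['position'])
E
python3 refit.py
```

```text
(array([317.91433566, 196.6013986 ]), np.int32(572)) (array([262.43283582, 197.52238806]), np.int32(67))
stud (array([274.37318841, 115.71014493]), np.int32(276))
1 (array([250.90909091, 140.24242424]), np.int32(33))
2 (array([240.40740741, 170.92592593]), np.int32(27))
3 (array([243.69230769, 201.88461538]), np.int32(26))
4 (array([259.2 , 227.96]), np.int32(25))
5 (array([283.16, 246.  ]), np.int32(25))
[ 0.54151623  0.07017794 -0.01843753] [[-0.1, 0.2], [-0.4, 0.5], [-0.1, 1.7], [0.1, -0.2], [0.2, -0.3], [0.3, -0.4], [0.1, -0.3], [0.1, -0.5]]
knob [0.57031276 0.00463589 0.076     ] hole0 [0.54127584 0.05714168 0.052     ]
[0.57295293 0.00645463 0.21587079]
```

>>> {"op": "move_arm", "data": {
  "motion": [
    [[-2,0,-50],[0,0,0]],
    [[-2,0,-100],[0,0,0]],
    [[-2,0,-131],[0,0,0]],
    [[-2,0,-131],[0,0,0]],
    [[-2,0,-131],[0,0,0]]
  ]
}}

```text
clock: 3.98
position: [0.5711, 0.0036, 0.0867]
tool_rot: [3.14, 0.0, 1.53]
force: [0.4, -0.8, 0.1]
grip_width: 0.0849
```

>>> {"op": "move_arm", "data": {
  "motion": [
    [[0,0,0],[0,0,0]],
    [[0,0,0],[0,0,0]],
    [[0,0,0],[0,0,0]],
    [[0,0,0],[0,0,0]],
    [[0,0,0],[0,0,0]],
    [[0,0,0],[0,0,0]]
  ],
  "jaw": 38,
  "grip_force": 50
}}

```text
clock: 4.72
position: [0.5714, 0.0041, 0.0863]
tool_rot: [3.14, 0.0, 1.531]
force: [-0.6, -1.3, 11.3]
grip_width: 0.0405
```

Run:
```python
from h import *
s,f=wrist('w2');print(s['position'],s['force'],s['moment'],s['grip_width'])
```

```text
[0.57137342 0.00414133 0.08632481] [-0.64599803 -1.30365068 11.30860845] [-0.25035378  0.12971687  0.0037239 ] 0.04052996786515589
```

View pics/w2.png

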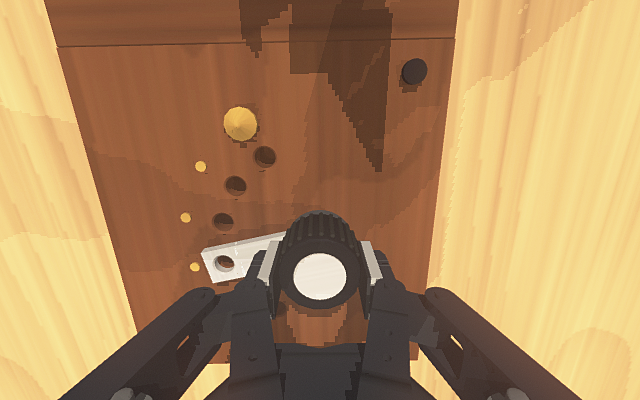

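>>> {"op": "move_arm", "data": {
  "motion": [
    [[0,0,2],[0,0,-0.16]],
    [[0,0,2],[0,0,-0.32]],
    [[0,0,2],[0,0,-0.48]],
    [[0,0,2],[0,0,-0.64]],
    [[0,0,2],[0,0,-0.8]],
    [[0,0,2],[0,0,-0.96]],
    [[0,0,2],[0,0,-1.12]],
    [[0,0,2],[0,0,-1.26]],
    [[0,0,2],[0,0,-1.26]],
    [[0,0,2],[0,0,-1.26]],
    [[0,0,2],[0,0,-1.26]]
  ]
}}

```text
clock: 6.15
position: [0.5708, 0.0044, 0.0867]
tool_rot: [-3.141, -0.0, 0.271]
force: [7.2, -0.4, -18.8]
grip_width: 0.0405
```

Run:
```python
from h import *
s,f=wrist('w3');print(s['position'],s['tool_rot'],s['force'],s['moment'],s['grip_width'],s['qpos'])
```

```text
[0.57082312 0.00444431 0.08671557] [-3.14142252e+00 -3.91376188e-04  2.71149725e-01] [  7.20711213  -0.39034647 -18.8105186 ] [-0.0707775  -1.56921523 -0.00569051] 0.04048191534492229 [-0.07572676  0.668503   -0.0503924   1.86611925  0.05428791  0.60791878
 -1.45949632]
```

View pics/w3.png

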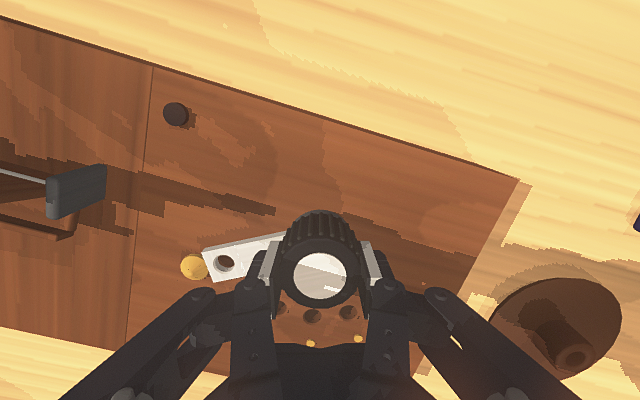

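>>> {"op": "move_arm", "data": {
  "motion": [
    [[0,0,0],[0,0,0]],
    [[0,0,0],[0,0,0]],
    [[0,0,0],[0,0,0]],
    [[0,0,0],[0,0,0]],
    [[0,0,60],[0,0,0]],
    [[0,0,120],[0,0,0]],
    [[0,0,170],[0,0,0]],
    [[0,0,170],[0,0,0]],
    [[0,0,170],[0,0,0]],
    [[0,0,170],[0,0,0]]
  ],
  "jaw": 85
}}

```text
clock: 7.45
position: [0.5701, 0.0042, 0.2562]
tool_rot: [-3.141, 0.002, 0.271]
force: [0.3, 0.0, -0.5]
grip_width: 0.0851
```

Run:
```python
from h import *
s,f=wrist('w4');print(s['clock'],s['position'],s['tool_rot'],s['force'])
p=np.load('p.npy')
print(proj(f,[.5413,.0571,.052]),proj(f,[.5304,.0762,.049]),proj(f,[.5703,.0046,.084]))
```

```text
7.45 [0.57012393 0.00420136 0.25618802] [-3.14123976e+00  1.85299075e-03  2.70829051e-01] [ 0.3389113   0.03006227 -0.48547708]
[269.95270741 185.48084272] [252.80318542 189.09784914] [319.37273342 181.46397293]
```

View pics/w4.png

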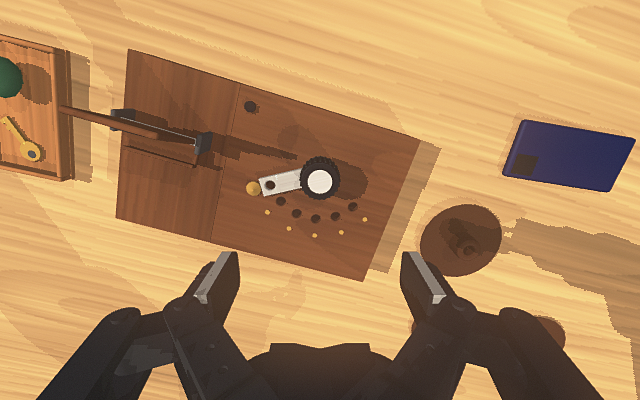

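Run:
```python
from h import *
S=grab_frame('scene');D=grab_frame('side')
print(atz(S,(278.3,153.7),.003),atz(D,(391,159.5),.003),atz(S,(277.2,138.5),.067),atz(D,(392.3,142.5),.067))
s=observe();print(s['position'])
```

```text
[ 0.36982812 -0.24778814  0.003     ] [ 0.36225832 -0.24907366  0.003     ] [ 0.37104501 -0.24484792  0.067     ] [ 0.3634491  -0.25047735  0.067     ]
[0.57034026 0.00422716 0.25647508]
```

>>> {"op": "move_arm", "data": {
  "motion": [
    [[-40,-50,-5],[0,0,-0.16]],
    [[-80,-100,-10],[0,0,-0.32]],
    [[-120,-150,-20],[0,0,-0.47]],
    [[-160,-200,-25],[0,0,-0.47]],
    [[-203,-252,-30],[0,0,-0.47]],
    [[-203,-252,-36],[0,0,-0.47]],
    [[-203,-252,-36],[0,0,-0.47]],
    [[-203,-252,-36],[0,0,-0.47]],
    [[-203,-252,-36],[0,0,-0.47]],
    [[-203,-252,-36],[0,0,-0.47]]
  ],
  "jaw": 40
}}

```text
clock: 8.85
position: [0.3681, -0.2472, 0.2214]
tool_rot: [-3.142, -0.0, -0.198]
force: [1.0, -0.3, -0.3]
grip_width: 0.0402
```

Run:
```python
from h import *
s,f=wrist('w5');print(s['clock'],s['position'],s['tool_rot'],s['qpos'],s['qd'].round(3))
print(proj(f,[.367,-.248,.068]))
for l in['pin','holder']:
  for x in outline_of(l,'wrist'):
    ys,xs=np.nonzero(x['pixels']);print(l,x['score'],x['pixel'],xs.min(),xs.max(),ys.min(),ys.max())
```

```text
8.85 [ 0.36812889 -0.24722669  0.22136757] [-3.14154378e+00 -2.01452792e-04 -1.97961388e-01] [ 0.34341294  0.28713982  0.13833839  2.10000533 -0.0570074   0.75767556
 -1.25117624] [ 0.005  0.     0.004  0.002  0.    -0.001  0.002]
[320.19511093 188.09257822]
pin 0.64 [321.6, 187.5] 316 330 175 197
holder 0.98 [270.2, 40.8] 210 320 0 99
holder 0.6 [320.3, 171.5] 289 356 141 207
```

View pics/w5.png

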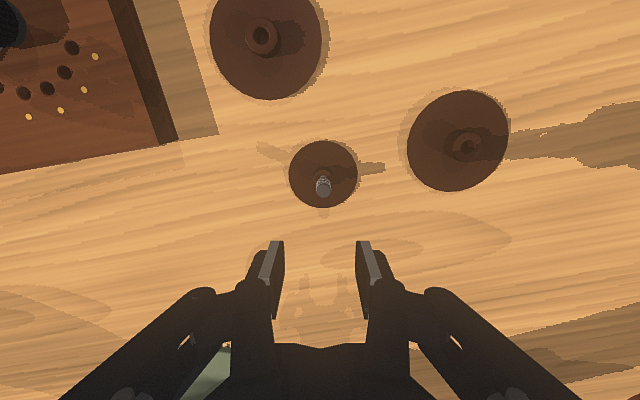

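Run:
```python
from h import *
s,f=wrist()
save(f,'w5b')
a=cv2.imread('pics/w5b.png')[135:215,280:365];cv2.imwrite('pics/w5z.png',cv2.resize(a,None,fx=7,fy=7,interpolation=cv2.INTER_NEAREST))
for px,z in(((323,190),.068),((323,174),.003)):print(atz(f,px,z))
print(proj(f,[.3682,-.2498,.068]),proj(f,[.3682,-.2498,.038]))
```

```text
[ 0.36412823 -0.25065908  0.068     ]
[ 0.36407149 -0.25146727  0.003     ]
[321.35875617 186.32984246] [321.17011209 178.50595473]
```

View pics/w5z.png

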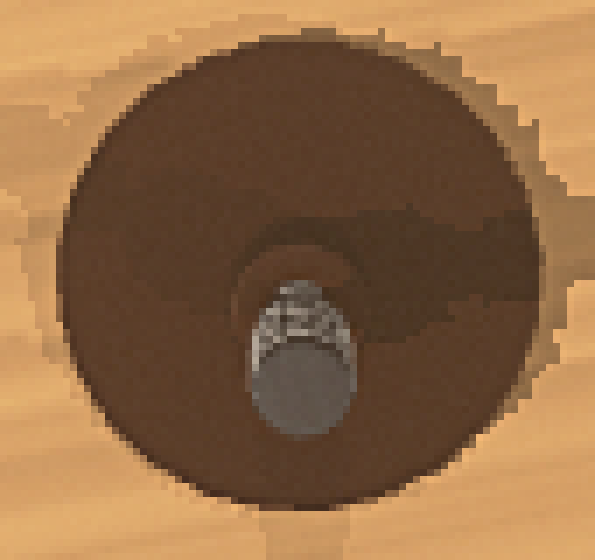

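>>> {"op": "move_arm", "data": {
  "motion": [
    [[-4,-3.5,-50],[0,0,0]],
    [[-4,-3.5,-100],[0,0,0]],
    [[-4,-3.5,-130],[0,0,0]],
    [[-4,-3.5,-153],[0,0,0]],
    [[-4,-3.5,-153],[0,0,0]],
    [[-4,-3.5,-153],[0,0,0]],
    [[-4,-3.5,-153],[0,0,0]]
  ]
}}

```text
clock: 9.93
position: [0.3641, -0.2515, 0.0693]
tool_rot: [3.141, -0.002, -0.199]
force: [0.7, 0.3, 0.6]
grip_width: 0.0398
```

Run:
```python
from h import *
s,f=wrist('w6');print(s['clock'],s['position'],s['force'])
```

```text
9.925 [ 0.36409052 -0.25152136  0.0692516 ] [0.71926656 0.26372398 0.60919171]
```

View pics/w6.png

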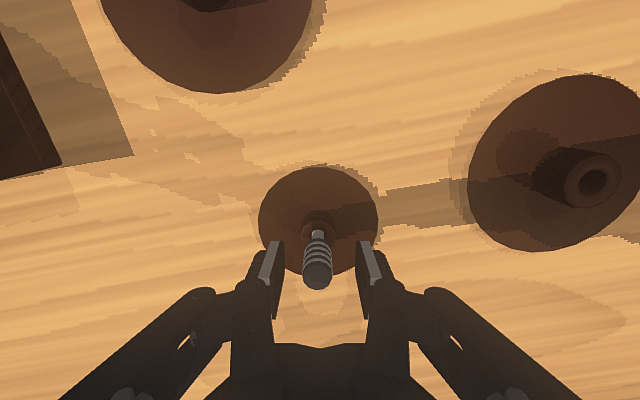

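>>> {"op": "move_arm", "data": {
  "motion": [
    [[0,0,0],[0,0,0]],
    [[0,0,0],[0,0,0]],
    [[0,0,0],[0,0,0]],
    [[0,0,0],[0,0,0]],
    [[0,0,0],[0,0,0]]
  ],
  "jaw": 8,
  "grip_force": 40
}}

```text
clock: 10.6
position: [0.3639, -0.2514, 0.0687]
tool_rot: [3.141, -0.001, -0.199]
force: [-0.1, 1.1, 8.3]
grip_width: 0.0136
```

Run:
```python
from h import *
s,f=wrist('w7');print(s['clock'],s['position'],s['force'],s['grip_width'])
```

```text
10.6 [ 0.3639232  -0.25137316  0.06865429] [-0.13744682  1.0598589   8.3472029 ] 0.013596141533022825
```

View pics/w7.png

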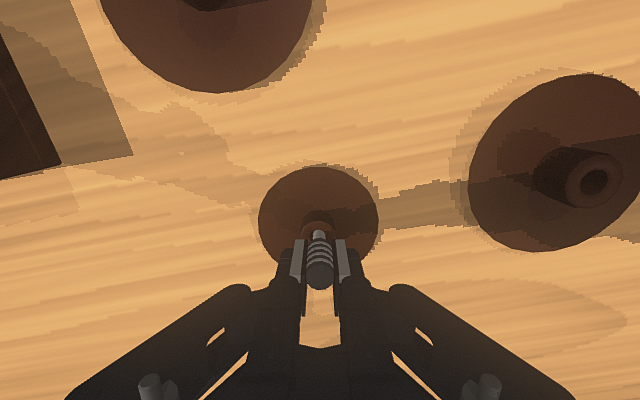

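>>> {"op": "move_arm", "data": {
  "motion": [
    [[0,0,25],[0,0,0]],
    [[0,0,60],[0,0,0]],
    [[0,0,100],[0,0,0]],
    [[0,0,120],[0,0,0]],
    [[0,0,120],[0,0,0]],
    [[0,0,120],[0,0,0]]
  ]
}}

```text
clock: 11.4
position: [0.3633, -0.251, 0.1877]
tool_rot: [-3.141, 0.001, -0.199]
force: [-0.2, -0.3, -1.8]
grip_width: 0.0135
```

Run:
```python
from h import *
s,f=wrist('w8');print(s['clock'],s['position'],s['tool_rot'],s['force'],s['grip_width'])
save(grab_frame('side'),'s8')
R=Ro.from_euler('xyz',s['tool_rot']).as_matrix()
# pin axis in tool frame assumed on tool z; top at dz from TCP
for dx in(0,):
  for dz in(0.001,-.030+.0307,.0307,.0627): print(dz,proj(f,s['position']+R@[dx,0,dz]))
a=cv2.imread('pics/w8.png')[190:300,270:370];cv2.imwrite('pics/w8z.png',cv2.resize(a,None,fx=5,fy=5,interpolation=cv2.INTER_NEAREST))
```

```text
11.4 [ 0.36333858 -0.25103969  0.18765983] [-3.14133183e+00  7.10425613e-04 -1.99182192e-01] [-0.1502029  -0.25949762 -1.82265268] 0.013515149069689626
0.001 [319.1117055  277.43973112]
0.0007000000000000027 [319.11133966 277.80443926]
0.0307 [319.14172162 247.51627385]
0.0627 [319.16443172 224.8762907 ]
```

View pics/w8.png

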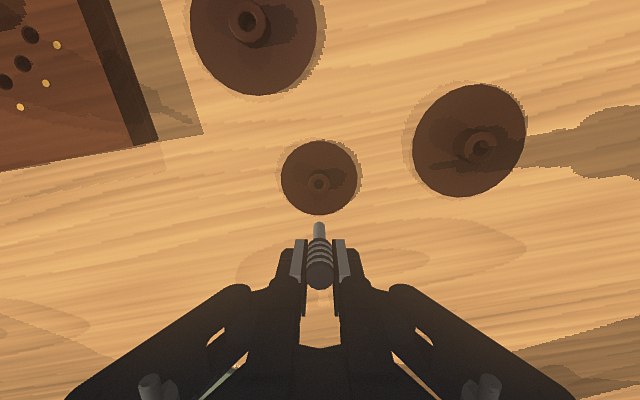

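View pics/w8z.png

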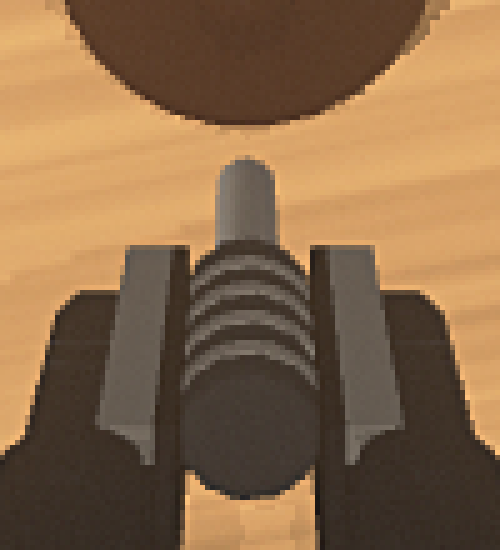

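View pics/s8.png

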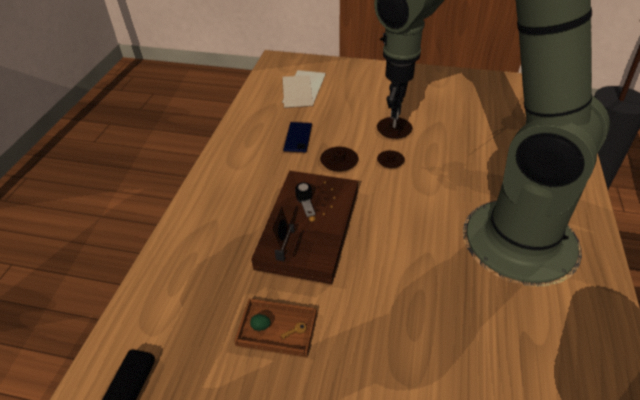

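>>> {"op": "move_arm", "data": {
  "motion": [
    [[30,51,0],[0,0,0]],
    [[60,103,0],[0,0,0]],
    [[90,154,0],[0,0,0]],
    [[119,206,0],[0,0,0]],
    [[148,257,0],[0,0,0]],
    [[165,290,0],[0,0,0]],
    [[178,308,-15],[0,0,0]],
    [[178,308,-38],[0,0,0]],
    [[178,308,-38],[0,0,0]],
    [[178,308,-38],[0,0,0]],
    [[178,308,-38],[0,0,0]]
  ]
}}

```text
clock: 12.88
position: [0.5419, 0.0565, 0.151]
tool_rot: [-3.141, -0.001, -0.2]
force: [-0.5, 0.2, -0.6]
grip_width: 0.0136
```

Run:
```python
from h import *
s,f=wrist('w9');print(s['clock'],s['position'],s['tool_rot'],s['force'],s['qpos'],s['qd'].round(3))
print(proj(f,[.5413,.0571,.052]), proj(f,[s['position'][0],s['position'][1],.052]))
a=cv2.imread('pics/w9.png')[140:300,220:400];cv2.imwrite('pics/w9z.png',cv2.resize(a,None,fx=4,fy=4,interpolation=cv2.INTER_NEAREST))
```

```text
12.875 [0.54189566 0.05650556 0.15100511] [-3.14118863e+00 -8.96500922e-04 -1.99733091e-01] [-0.46530577  0.21194281 -0.58879905] [-0.2645837   0.53787183  0.07087566  1.90908577 -0.05667701  0.69554705
 -1.93072355] [-0.002 -0.002 -0.     0.002 -0.    -0.005 -0.001]
[318.66147682 207.30351226] [319.23109308 206.49644454]
```

View pics/w9z.png

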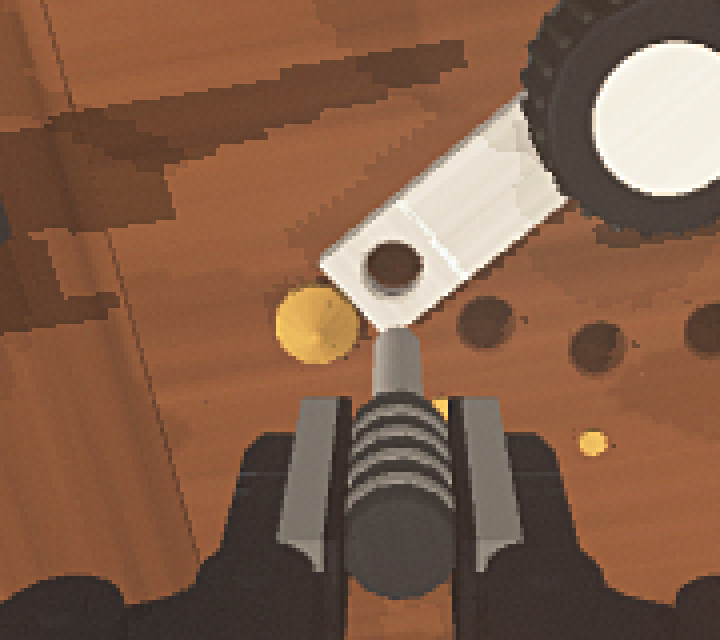

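>>> {"op": "move_arm", "data": {
  "motion": [
    [[0,0.8,-15],[0,0,0]],
    [[0,0.8,-30],[0,0,0]],
    [[0,0.8,-30],[0,0,0]],
    [[0,0.8,-30],[0,0,0]]
  ]
}}

```text
clock: 13.42
position: [0.5416, 0.0575, 0.1201]
tool_rot: [3.141, 0.0, -0.199]
force: [0.2, 0.7, -0.4]
grip_width: 0.0133
```

Run:
```python
from h import *
s,f=wrist('w10');print(s['clock'],s['position'],s['tool_rot'],s['force'])
print(proj(f,[.5413,.0571,.052]), proj(f,[s['position'][0],s['position'][1],.052]))
a=cv2.imread('pics/w10.png')[140:300,220:400];cv2.imwrite('pics/w10z.png',cv2.resize(a,None,fx=4,fy=4,interpolation=cv2.INTER_NEAREST))
```

```text
13.425 [0.54158989 0.05747182 0.12013777] [ 3.14140721e+00  3.55971837e-04 -1.99346245e-01] [ 0.20237576  0.7363724  -0.37380101]
[319.74345034 221.94672071] [319.14976375 221.67485606]
```

View pics/w10z.png

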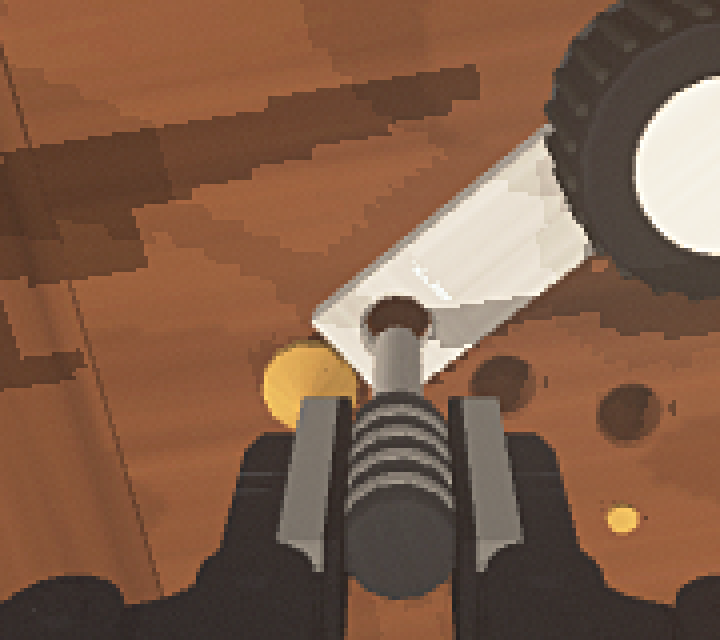

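>>> {"op": "move_arm", "data": {
  "motion": [
    [[0,0,-8],[0,0,0]],
    [[0,0,-16],[0,0,0]],
    [[0,0,-24],[0,0,0]],
    [[0,0,-32],[0,0,0]],
    [[0,0,-34],[0,0,0]],
    [[0,0,-34],[0,0,0]],
    [[0,0,-34],[0,0,0]]
  ]
}}

```text
clock: 14.35
position: [0.5417, 0.0575, 0.0865]
tool_rot: [-3.141, -0.0, -0.199]
force: [-0.9, -1.4, -0.8]
grip_width: 0.0137
```

Run:
```python
from h import *
s,f=wrist('w11');print(s['clock'],s['position'],s['tool_rot'],s['force'],s['grip_width'])
a=cv2.imread('pics/w11.png')[140:300,220:400];cv2.imwrite('pics/w11z.png',cv2.resize(a,None,fx=4,fy=4,interpolation=cv2.INTER_NEAREST))
```

```text
14.35 [0.54173724 0.05751893 0.0865022 ] [-3.14145154e+00 -3.19524962e-04 -1.99353764e-01] [-0.92633327 -1.4114584  -0.77180631] 0.013729733893019453
```

View pics/w11z.png

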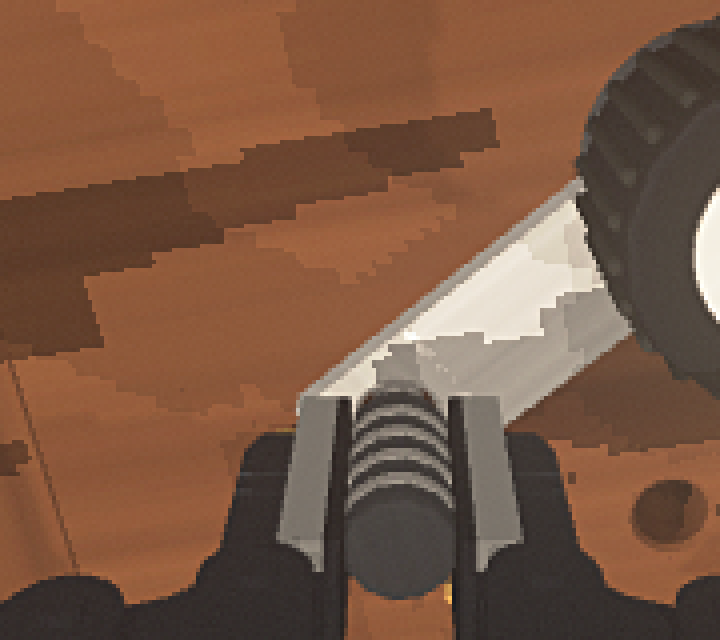

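>>> {"op": "move_arm", "data": {
  "motion": [
    [[0,0,-2],[0,0,0]],
    [[0,0,-2],[0,0,0]]
  ]
}}

```text
clock: 14.65
position: [0.5416, 0.0576, 0.0842]
tool_rot: [-3.142, 0.0, -0.199]
force: [0.7, 0.2, -0.9]
grip_width: 0.0137
```

>>> {"op": "move_arm", "data": {
  "motion": [
    [[0,0,0],[0,0,0]],
    [[0,0,0],[0,0,0]],
    [[0,0,0],[0,0,0]],
    [[0,0,0],[0,0,0]],
    [[0,0,20],[0,0,0]],
    [[0,0,60],[0,0,0]],
    [[0,0,110],[0,0,0]],
    [[0,0,130],[0,0,0]],
    [[0,0,130],[0,0,0]],
    [[0,0,130],[0,0,0]]
  ],
  "jaw": 36
}}

```text
clock: 15.9
position: [0.5412, 0.0575, 0.2136]
tool_rot: [3.141, 0.001, -0.199]
force: [0.7, 0.1, -0.6]
grip_width: 0.0361
```

Run:
```python
from h import *
s,f=wrist('w12');print(s['clock'],s['position'],s['tool_rot'],s['force'],s['grip_width'])
a=cv2.imread('pics/w12.png')[100:260,220:420];cv2.imwrite('pics/w12z.png',cv2.resize(a,None,fx=4,fy=4,interpolation=cv2.INTER_NEAREST))
print('top home',proj(f,[.5417,.0573,.082]),'edge r', proj(f,[.5417,.0573,.092]))
S=grab_frame('side');save(S,'s12');print(proj(S,[.5417,.0573,.082]))
a=cv2.imread('pics/s12.png')[110:285,245:425];cv2.imwrite('pics/s12z.png',cv2.resize(a,None,fx=4,fy=3.4,interpolation=cv2.INTER_CUBIC))
```

```text
15.9 [0.54123524 0.05751863 0.21355508] [ 3.14127258e+00  8.80004687e-04 -1.99192058e-01] [ 0.72766775  0.08576743 -0.63674067] 0.03608599765965704
top home [319.28228458 193.3257771 ] edge r [319.28564794 196.81093212]
[309.16262204 202.77003594]
```

View pics/w12z.png

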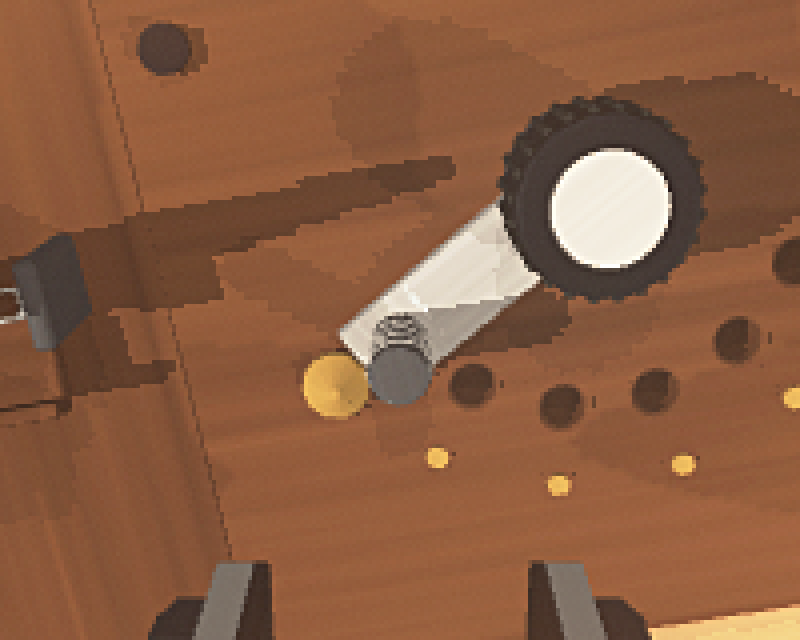

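View pics/s12z.png

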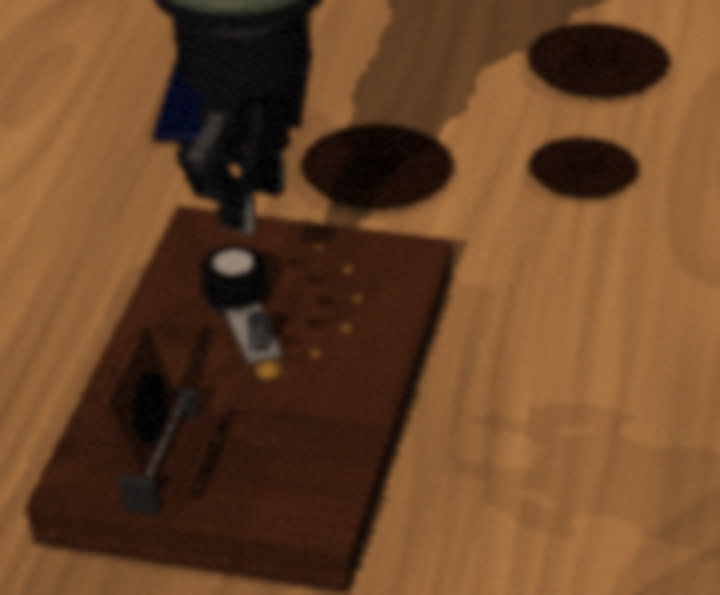

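```bash
python3 -c "
from workcell import job_done;print(job_done())"
```

```text
the job is handed in; nothing more can be done
None
```

I turned the knob clockwise by 1.26 rad, from the fourth click position to the first, where the raised brass stud is. Then I took the pin out of the 84 mm holder, lowered it through the arm's hole, let go and backed the gripper off. I handed the job in at about 16 s of the 53 s allowed.

- **Arm position:** the last wrist and side pictures show the arm's end against the raised stud.
- **Pin:** its head top is at pixel (319.6, 193.4), against (319.3, 193.3) worked out for a pin fully home, so it appears seated and upright.
- **Holder:** it still stands in the same place in the side view.
- **Gripper:** it ended about 130 mm above where it let go of the pin, touching nothing.
- **Phone, egg and key:** the arm never went near them, but I did not measure their positions again at the end.

Two readings did not fit what I expected. The fingers read 40.5 mm on the 44 mm knob and 13.6 mm on the 15 mm pin head. The vertical force on the tool reached 11 N while closing on the knob and 19 N while turning it, both well below the limits. My first estimate of the station from the fixed cameras was about 2 to 3 mm off, so I used the wrist camera's fit for the moves.

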